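Hang the inspection mirror on the sprung hook in the dust cabinet

TASK

Take the inspection mirror by its blue handle out of its bench stand, lower it through the opening in the roof of the white dust cabinet and hang its cross pin in the forked hook inside. Still holding the handle, press the pin down past the red spring keeper and seat it on the hook's solid bottom with a gentle push of about 12 N (never over 22 N), hold it a moment, then let go and draw the hand away; keep the mirror off the roof and the opening's frame, keep the hand off the whole cabinet, and leave the other things on the bench where they are.

Things in the scene. Friction and masses are not known exactly. Their poses are not given: they have to be found in the camera images.
- mirror_grip (a point): centre of the inspection mirror's blue handle, a square bar 14x14 mm, 44 mm tall, with five thin black rings; faces square to the mirror's x and y axes, z up along it. Under it a 6 mm steel rod; the cross pin is 116 mm and the lowest edge of the mirror head 165 mm straight below this point.
- mirror_pin (a point): centre of the mirror's steel cross pin: horizontal, 6 mm thick, 54 mm long, along the mirror's y axis. In the stand it is about 74 mm above the bench.
- mirror: the whole loose mirror, about 0.12 kg; origin and axes as the cross pin's centre. Its round head, 26 mm across and 8 mm thick (axis along x), has its centre 36 mm below the origin; the weight sits there, so the mirror hangs plumb by its pin.
- stand: grey bench stand, fixed: base 60x70x8 mm (x, y, z), two aluminium posts about 80 mm tall, 33 mm apart, in whose vee notches the pin rests with the mirror head between them; origin at the centre of its underside. The mirror lifts straight up out of it; its axes start parallel to the stand's.
- cabinet: white dust cabinet, fixed, 130x150x165 mm (x, y, z), clear front facing -x; origin at the centre of its underside. It carries the steel forked hook: two prongs 8 mm wide at y = -20 and +20 mm, 32 mm clear between them for the mirror head; each is a U open upward, 14 mm wide inside along x, its front tip 32 mm and its back 34 mm above the seated pin's centre.
- frame: roof of the cabinet (top face 160 mm above the bench) with the black rubber frame of the opening, 5 mm wide, its top 165 mm above the bench; same origin and axes as the cabinet.
- opening (a point): centre of the opening in the roof, at the height of the frame's top (165 mm above the bench). The clear opening is 44 mm along the cabinet's x and 80 mm along its y.
- seat_mid (a point): where the pin's centre lies when home in the hook IF the hook is clamped at mid-height: 65 mm straight below the opening's centre. The real hook is clamped up to 12 mm higher or lower; this is not measured and differs every time, so feel for it. The pin must lie along the cabinet's y axis. The bottom of the hook is rigid: pushing on past it raises the force quickly.
- oil_bottle: small amber-yellow bottle with white cap, 27 mm across, 61 mm tall, bystander; origin at the centre of its underside
- eyepiece: black and white spare eyepiece, 37 mm across, 42 mm tall, bystander; origin at the centre of its underside
- stain_a: dark amber dropper bottle, 37 mm across, 107 mm tall, bystander; origin at the centre of its underside
- dish_1: covered petri dish, 60 mm across, 14 mm tall, bystander; origin at the centre of its underside
- hook_mouth (a point): point in the cabinet 26 mm above seat_mid: the pin's centre when it first meets the red spring keeper, if the hook is at mid-height (else up to 12 mm higher or lower). The keeper swings down under a push that stays between about 2 and 7 N, and snaps back over the pin once the pin is about 13 mm above its seat; then the pin moves free down to the rigid bottom.
- scope_a: heavy fixed microscope left of the work, an obstacle to go round: origin under its body on the bench, which fills about 0.08 m ahead of the origin to 0.21 m behind it, 0.11 m to either side, up to 0.52 m high; its eyepieces jut out 0.22 m towards the robot at about 0.38 to 0.45 m height

How it is judged:
By the outcome, as a careful person would: the job done as asked, in the order asked, and still so for the second after the job is handed in, with the robot touching nothing.
It also fails if it takes over 58 s, if anything falls off the work surface, if the arm or the gripper's body presses on something with over 40 N, if the wrist force passes 120 N, or if a joint passes its speed limit or range.

ROBOT

A 6-joint arm with a two-finger parallel gripper is mounted at the origin on a cart in front of the work surface, level with it; the furniture and walls round the work are solid. World frame = base frame: x ahead of the robot, y to its left, z up, the work surface at z = 0. Lengths are in m, angles in degrees, forces in N, time in s.
With the tool pointing down it reaches from about 0.25 to 0.725 m from the base axis. Payload 9.7 kg.
Tool frame: the origin (TCP) lies midway between the tips of the shut fingers; the grasp point (between the pads) lies bot.hold_point_z behind it (bot.hold_point_z is the distance from the TCP to the grasp point, in m); z points along the fingers, y is the line along which they close (so a half turn about z gives the same grasp; the last joint's range is limited). The gripper opens to 85 mm and grips with 20 to 120 N. Pads are 22 mm wide; open, the fingers measure 114 mm over their backs; the gripper's body (76 mm by 85 mm) begins 54 mm behind the grasp point. The pads swing forward as they close: fully open they stand 13 mm farther back than shut.
Start: joints at [-65.947, 4.979, 10.078, 95.1, 0, 90], TCP at [0.224, -0.502, 0.231] pointing down, gripper open.
Joint ranges: [-179.16, 179.16], [-48.56, 103.87], [-65.8, 70.77], [-126.05, 130.52], [-82.76, 87.17], [-180, 180]. Speed limits (degrees/s): [127.2, 127.2, 147.25, 180, 180, 180].

INTERFACE

Orientations are given as [roll, pitch, yaw] about the fixed x, y, z axes, in that order (R = Rz(yaw) Ry(pitch) Rx(roll)).
In Python, from workcell import bot, camera, camera_model, ticket gives the robot as it stands.
- The arm moves only by the tool send_rows, never from a script. Its argument "targets" is text: rows parted by semicolons, each of 5 numbers parted by spaces: the shift along the tool's x, y, z in mm, then the turn about the tool's z in degrees, then the closure in counts, from 0 (fully open) to 255 (shut). A call has 1 to 20 rows; each row is the pose to reach, as a shift and turn from the pose commanded when the call began, along the tool's axes at that moment; what a row does not reach only later rows make up. A row lasts 1/8 s, in which the tool goes at most 62.5 mm and 10.7 degrees, less where a joint would pass 70% of its speed; a pose out of reach is approached as far as the arm can. A call with a gripper value outside its range is refused whole. The fingers move at their own pace and stop on an object; "newtons" is the grip in N (left out, the last holds). Time passes only in rows, so rows that repeat a pose let the fingers close. It gives the time, the measured TCP pose, the force, the opening and the grip force at its end, in the units of the state.
- bot.get_obs(): the state, without advancing time (a new reading comes with each control period).
- camera(name): name is "side" or "top" or "wrist"; returns the picture (420x560x3 uint8, blue, green, red); there is no depth.
- camera_model(name): a dict with "K" (3x3 intrinsics, pixels), "dist_coeffs" ([k1, k2, p1, p2, k3] as OpenCV has them; the pictures are not rectified), "pose" (4x4, takes a point from camera to world coordinates); the wrist camera has in their place "T_tool_cam" (4x4, takes a point from camera to tool coordinates, whose origin is the TCP and whose axes are the flange's). Camera axes: x right, y down, z forward; pixel columns grow to the right and rows downward; lengths in m; the calibration is good to about 2 mm. A picture is of the moment at which its call begins: read the wrist's pose just before it. camera_model takes no time and is no camera call.
- ticket.job_done(): hands the job in; it is judged then, once.
The state is a dict: "time": time; "q": joint angles; "qd": joint speeds; "joint_efforts": joint torques, N m; "ee_pos": TCP position; "tcp_rot": TCP orientation; "wrist_force": force on the tool from outside, world axes, zero at the start; "torque": the same for the moment, N m; "opening": finger opening in m; "grasp_force": force on a finger pad.
Only numpy, scipy, OpenCV 4.12 (cv2) and the standard library are available. Lean on these libraries where they do the work, as an engineer would, in place of code of your own. Each camera call takes 0.05 s, during which the arm holds its last target. There are 200 camera calls.

## Working session

There is one attempt and no reset: what is moved stays moved. The work goes in short steps, Python scripts to look and compute and a tool call to move; the robot and the scene stay as the last step left them, time stands still between calls to the robot, and variables do not carry over. Pictures are saved under pics/ and viewed, at most 10 in all, crops included, and the job is handed in when it is done.

Besides the shell and the picture viewer there is one more tool, called after "Call:" as a command line: name --argument value ..., lists and objects as JSON in quotes. send_rows: Moves the arm, as the interface text tells. Its arguments: {"type":"object","properties":{"targets":{"type":"string"},"newtons":{"type":"number"}},"required":["targets"]}

```bash
mkdir -p pics
python3 - <<'E'
from workcell import bot,camera,camera_model
import cv2,numpy as np
np.set_printoptions(precision=4,suppress=True)
o=bot.get_obs();print(o['time'],o['ee_pos'],o['tcp_rot'],o['opening'],bot.hold_point_z)
for n in ("side","top","wrist"):
    cv2.imwrite(f"pics/{n}0.png",camera(n)); m=camera_model(n)
    print(n,m['K'],m['dist_coeffs'],m.get('pose',m.get('T_tool_cam')))
E
```

```text
0.0 [ 0.2241 -0.502   0.2306] [-179.9232   -0.0008   24.0526] 0.0854975461819732 0.0187
side [[478.7955   0.     276.5696]
 [  0.     478.7955 207.705 ]
 [  0.       0.       1.    ]] [0.0224 0.     0.     0.     0.    ] [[ 0.9988 -0.0207  0.0436  0.5577]
 [-0.0479 -0.534   0.8441 -0.8984]
 [ 0.0058 -0.8453 -0.5343  0.6416]
 [ 0.      0.      0.      1.    ]]
top [[472.2736   0.     281.3381]
 [  0.     472.2736 209.2065]
 [  0.       0.       1.    ]] [0.0474 0.     0.     0.     0.    ] [[-0.0293 -0.9829  0.1816  0.4244]
 [-0.9996  0.0279 -0.0107 -0.1023]
 [ 0.0055 -0.1819 -0.9833  0.9704]
 [ 0.      0.      0.      1.    ]]
wrist [[331.4155   0.     274.915 ]
 [  0.     331.4155 210.4066]
 [  0.       0.       1.    ]] [-0.0717  0.      0.      0.      0.    ] [[ 0.0007 -0.9605 -0.2782  0.0711]
 [ 1.      0.001  -0.0007 -0.0003]
 [ 0.001  -0.2782  0.9605 -0.1429]
 [ 0.      0.      0.      1.    ]]
```

View pics/top0.png

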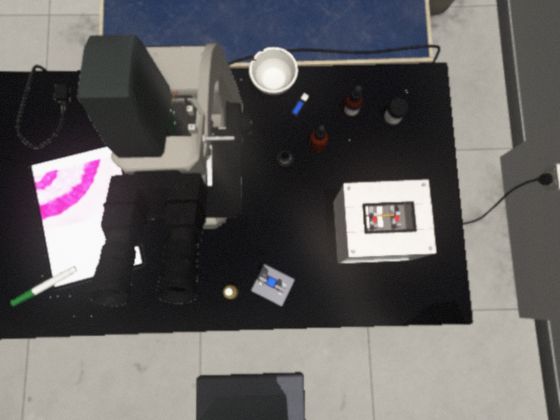

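View pics/side0.png

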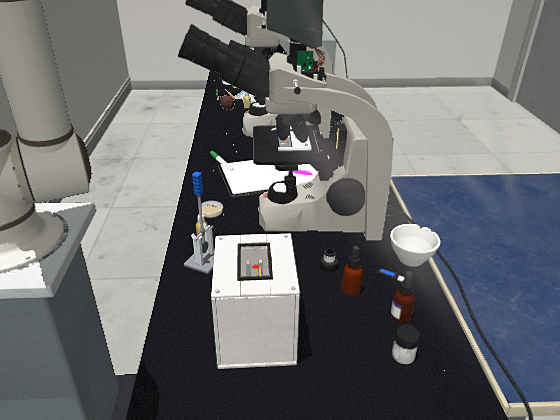

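The top view shows the stand with the blue handle at about (272,283), the oil bottle at (231,292), and the cabinet opening at about (389,217). The side view shows the blue handle at (197,183), the opening at (255,262), and the red keeper inside.

```bash
cat > h.py <<'E'
from workcell import bot,camera,camera_model
import cv2,numpy as np
from scipy.spatial.transform import Rotation as R
np.set_printoptions(precision=4,suppress=True)
def pose(n,o=None):
    m=camera_model(n)
    if n!='wrist': return m,m['pose']
    o=o or bot.get_obs(); T=np.eye(4); T[:3,:3]=R.from_euler('xyz',o['tcp_rot'],degrees=True).as_matrix(); T[:3,3]=o['ee_pos']
    return m,T@m['T_tool_cam']
def rays(n,px,o=None):
    m,P=pose(n,o)
    u=cv2.undistortPoints(np.array(px,float).reshape(-1,1,2),m['K'],np.array(m['dist_coeffs'])).reshape(-1,2)
    return P[:3,3],np.c_[u,np.ones(len(u))]@P[:3,:3].T
def plane(n,px,z,o=None):
    c,d=rays(n,px,o); return c+d*((z-c[2])/d[:,2])[:,None]
def meet(a,b):
    (c1,d1),(c2,d2)=a,b; s=np.linalg.lstsq(np.c_[d1,-d2],c2-c1,rcond=None)[0]
    p,q=c1+s[0]*d1,c2+s[1]*d2; return (p+q)/2,np.linalg.norm(p-q)
def blobs(mask,amin=10):
    c,_=cv2.findContours(mask.astype(np.uint8),cv2.RETR_EXTERNAL,cv2.CHAIN_APPROX_NONE)
    return sorted([k for k in c if cv2.contourArea(k)>=amin],key=cv2.contourArea,reverse=True)
def blue(im):
    h=cv2.cvtColor(im,cv2.COLOR_BGR2HSV); return cv2.inRange(h,(105,140,60),(125,255,255))
def rect(n,cont,z,o=None):
    p=plane(n,cont.reshape(-1,2),z,o)[:,:2]; return cv2.minAreaRect((p*1000).astype(np.float32))
E
python3 - <<'E'
from h import *
t=cv2.imread('pics/top0.png');s=cv2.imread('pics/side0.png')
def cen(m,x0,y0,x1,y1):
    k=np.zeros_like(m);k[y0:y1,x0:x1]=m[y0:y1,x0:x1];k=cv2.morphologyEx(k,cv2.MORPH_CLOSE,np.ones((5,5)));b=blobs(k,5)[0];return b,cv2.minAreaRect(b)
bt,rt=cen(blue(t),250,260,300,310);bs,rs=cen(blue(s),180,160,215,205)
print(rt,rs)
c,d=rays('top',[rt[0]]);c2,d2=rays('side',[rs[0]])
print('handle',meet((c,d[0]),(c2,d2[0])), plane('top',[rt[0]],.205),plane('side',[rs[0]],.19))
# stand base
g=cv2.cvtColor(t,cv2.COLOR_BGR2GRAY); m=np.zeros_like(g); m[255:315,245:305]=(g[255:315,245:305]>60)*255
m=cv2.morphologyEx(m,cv2.MORPH_CLOSE,np.ones((3,3)));print('base',rect('top',blobs(m)[0],.008))
# oil bottle
h=cv2.cvtColor(t,cv2.COLOR_BGR2HSV)
m=np.zeros_like(g); m[280:305,218:245]=(g[280:305,218:245]>60)*255;print('oil',rect('top',blobs(m)[0],.05))
# opening frame
m=np.zeros_like(g); m[190:245,350:428]=(g[190:245,350:428]<70)*255
print('frame',rect('top',blobs(m)[0],.165))
g2=cv2.cvtColor(s,cv2.COLOR_BGR2GRAY);m=np.zeros_like(g2); m[238:290,228:282]=(g2[238:290,228:282]<70)*255
print('frame side',rect('side',blobs(m)[0],.165))
E
```

```text
((270.9000244140625, 281.6999816894531), (8.497057914733887, 7.602630138397217), 26.56505012512207) ((197.15347290039062, 182.53466796875), (23.383373260498047, 9.552356719970703), 84.2894058227539)
handle (array([ 0.4477, -0.0905,  0.1911]), np.float64(0.002008113967418999)) [[ 0.4483 -0.0905  0.205 ]] [[ 0.4465 -0.0887  0.19  ]]
base ((448.5585632324219, -90.85844421386719), (71.7043685913086, 62.109642028808594), 61.19208908081055)
oil ((437.0094299316406, -9.345335006713867), (26.94953727722168, 24.463788986206055), 88.23126220703125)
frame ((554.1801147460938, -330.2119140625), (18.761430740356445, 48.14326095581055), 85.34268188476562)
frame side ((554.212646484375, -300.33111572265625), (52.4023551940918, 91.60491180419922), 1.1624079942703247)
```

```bash
cat >> h.py <<'E'
def shift(p,yaw=None,o=None):
    o=o or bot.get_obs(); M=R.from_euler('xyz',o['tcp_rot'],degrees=True).as_matrix()
    return M.T@(np.array(p)-o['ee_pos'])*1000, None if yaw is None else -((yaw-o['tcp_rot'][2]+180)%360-180)
E
python3 - <<'E'
from h import *
t=cv2.imread('pics/top0.png');g=cv2.cvtColor(t,cv2.COLOR_BGR2GRAY)
# roof: bright region corners; frame: dark hole inside it
m=np.zeros_like(g); m[195:240,355:425]=(g[195:240,355:425]<110)*255; m=cv2.morphologyEx(m,cv2.MORPH_CLOSE,np.ones((7,7)))
print('frame',rect('top',blobs(m)[0],.165))
print(shift([.42,-.15,.27],-28.8),shift([.4477,-.0905,.25],-28.8))
E
```

```text
frame ((554.166259765625, -296.46710205078125), (51.22105407714844, 87.60520935058594), 0.5665241479873657)
(array([ 322.3887, -241.7135,  -39.002 ]), np.float64(52.854384384464296)) (array([ 371.9353, -284.736 ,  -18.9586]), np.float64(52.854384384464296))
```

Call:
send_rows --targets "20 -15 -25 5 0;60 -45 -40 12 0;100 -75 -40 20 0;140 -105 -40 28 0;180 -135 -40 36 0;220 -165 -40 44 0;260 -195 -40 53 0;300 -225 -40 53 0;322 -242 -40 53 0;322 -242 -40 53 0;322 -242 -40 53 0" --newtons 80

```text
time: 1.52
ee_pos: [0.4012, -0.1875, 0.2712]
tcp_rot: [-178.3, 0.1, -26.1]
wrist_force: [0.3, 0.2, 0.8]
opening: 0.0854
grasp_force: 0.0
```

Run:
```python
from h import *
o=bot.get_obs();print(o['time'],o['q'],o['ee_pos'],o['tcp_rot'],o['wrist_force'])
cv2.imwrite('pics/wrist1.png',camera('wrist'))
print(shift([.4477,-.0905,.25],-28.8))
```

```text
1.525 [-26.1709  -8.4361   1.4698  99.965    1.7369 179.9384] [ 0.4012 -0.1875  0.2712] [-178.2631    0.0572  -26.1094] [0.2887 0.2245 0.7535]
(array([  -0.9396, -106.9245,   24.481 ]), np.float64(2.684233395930846))
```

View pics/wrist1.png

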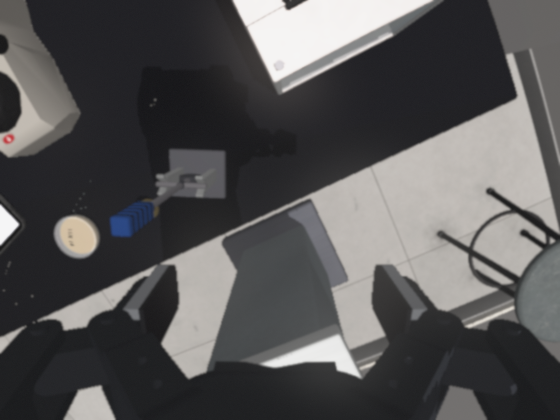

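The wrist view shows the stand at (195,175), handle at (130,217), oil bottle at (77,237) and the cabinet at upper right. Joint 6 is at its limit (180°), so I'll go round the other way to yaw -119°. That also keeps the camera away from the microscope.

Call:
send_rows --targets "24 44 0 -10 0;24 44 0 -20 0;24 44 0 -30 0;24 44 0 -40 0;24 44 0 -50 0;24 44 0 -60 0;24 44 0 -70 0;24 44 0 -80 0;24 44 0 -90 0;24 44 0 -100 0;24 44 0 -110 0;24 44 0 -120 0;24 44 0 -130 0;24 44 0 -140 0;24 44 0 -150 0;24 44 0 -160 0;24 44 0 -160 0"

```text
time: 3.7
ee_pos: [0.4035, -0.2375, 0.2699]
tcp_rot: [178.4, -0.6, 133.8]
wrist_force: [0.3, 0.3, 0.2]
opening: 0.0853
grasp_force: 0.0
```

Run:
```python
from h import *
o=bot.get_obs();print(o['time'],o['q'],o['ee_pos'],o['tcp_rot'],o['wrist_force'])
print(shift([.4477,-.0905,.25],-118.8))
```

```text
3.7 [-31.5375  -4.9491   4.4748  99.6347   1.7382  14.6302] [ 0.4035 -0.2375  0.2699] [178.3713  -0.6429 133.8382] [0.2596 0.2509 0.1626]
(array([ 75.125 , 133.0563,  24.5633]), np.float64(-107.36176038115457))
```

The stop against the joint limit left a 1.7° tool tilt (joint 5). I'll lean softly against the opposite limit to take it out.

Call:
send_rows --targets "0 0 0 -10 0;0 0 0 -20 0;0 0 0 -30 0;0 0 0 -40 0;0 0 0 -50 0;0 0 0 -60 0;0 0 0 -70 0;0 0 0 -80 0;0 0 0 -90 0;0 0 0 -100 0;0 0 0 -110 0;0 0 0 -120 0;0 0 0 -130 0;0 0 0 -140 0;0 0 0 -150 0;0 0 0 -160 0;0 0 0 -170 0;0 0 0 -180 0;0 0 0 -190 0;0 0 0 -197 0"

```text
time: 6.2
ee_pos: [0.409, -0.2279, 0.2699]
tcp_rot: [-178.7, 0.1, -30.0]
wrist_force: [-0.3, -0.2, -0.2]
opening: 0.0854
grasp_force: 0.0
```

Run:
```python
from h import *
o=bot.get_obs();print(o['time'],o['q'],o['ee_pos'],o['tcp_rot'])
```

```text
6.2 [ -29.8886   -5.0064    4.4211   99.5696    1.2527 -179.8918] [ 0.409  -0.2279  0.2699] [-178.7475    0.1445  -29.9968]
```

Call:
send_rows --targets "0 0 0 -6 0"

```text
time: 6.32
ee_pos: [0.4208, -0.2038, 0.2698]
tcp_rot: [-179.9, 0.0, -26.2]
wrist_force: [-0.3, -0.8, 1.4]
opening: 0.0852
grasp_force: 0.0
```

Run:
```python
from h import *
o=bot.get_obs();print(o['time'],o['q'],o['ee_pos'],o['tcp_rot'])
```

```text
6.325 [ -25.8958   -5.2081    4.2412   99.4723    0.0909 -179.674 ] [ 0.4208 -0.2038  0.2698] [-179.9092    0.0235  -26.2218]
```

Call:
send_rows --targets "0 0 0 10 0;0 0 0 20 0;0 0 0 30 0;-3 -13 4 40 0;-7 -33 8 50 0;-12 -53 12 60 0;-16 -73 16 70 0;-21 -93 20 80 0;-26 -113 20 90 0;-26 -113 20 92.6 0;-26 -113 20 92.6 0;-26 -113 20 92.6 0"

```text
time: 7.82
ee_pos: [0.4469, -0.0904, 0.2502]
tcp_rot: [180.0, 0.1, -118.6]
wrist_force: [0.3, -0.2, -0.7]
opening: 0.0852
grasp_force: 0.0
```

Run:
```python
from h import *
o=bot.get_obs();im=camera('wrist');cv2.imwrite('pics/wrist2.png',im)
print(o['time'],o['q'],o['ee_pos'],o['tcp_rot'],o['wrist_force'])
m=cv2.morphologyEx(blue(im),cv2.MORPH_CLOSE,np.ones((5,5)))
for b in blobs(m,30)[:3]:
    r=cv2.minAreaRect(b);print(r,plane('wrist',[r[0]],.2,o))
print(shift([.4477,-.0905,.174],-118.8))
```

```text
7.825 [-11.5138  -7.3686   0.0574  97.4169   0.1305 -72.95  ] [ 0.4469 -0.0904  0.2502] [ 179.9704    0.1274 -118.5638] [ 0.3304 -0.2466 -0.6923]
((273.0, 228.0), (38.0, 24.0), 90.0) [[ 0.4465 -0.0932  0.2   ]]
((8.955175399780273, 268.53790283203125), (18.602188110351562, 8.055412292480469), 4.763641834259033) [[ 0.6181 -0.1526  0.2   ]]
(array([-0.0832, -0.8011, 76.1686]), np.float64(0.24929238000862597))
```

View pics/wrist2.png

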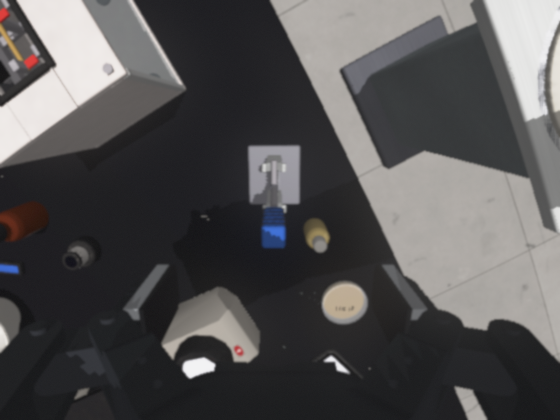

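The handle (273,235) is centred and square in the wrist view, and the oil bottle (317,235) is low and clear. I'll descend and grip.

Call:
send_rows --targets "0 -1 20 0.2 0;0 -1 45 0.2 0;0 -1 65 0.2 0;0 -1 76 0.2 0;0 -1 76 0.2 0;0 -1 76 0.2 120;0 -1 76 0.2 200;0 -1 76 0.2 255;0 -1 76 0.2 255;0 -1 76 0.2 255;0 -1 76 0.2 255;0 -1 76 0.2 255;0 -1 76 0.2 255" --newtons 70

```text
time: 9.5
ee_pos: [0.448, -0.0904, 0.1744]
tcp_rot: [180.0, 0.1, -118.7]
wrist_force: [0.1, -0.1, 4.7]
opening: 0.0129
grasp_force: 68.1
```

Call:
send_rows --targets "0 0 -5 0 255;0 0 -15 0 255;0 0 -35 0 255;0 0 -60 0 255;0 0 -85 0 255;0 0 -92 0 255;20 -5 -110 0 255;40 -15 -130 -4 255;55 -30 -150 -8 255;65 -60 -170 -12 255;80 -90 -175 -16 255;95 -120 -175 -20 255;110 -150 -175 -24 255;122 -175 -175 -28 255;131 -193 -175 -29.6 255;131 -193 -175 -29.6 255;131 -193 -175 -29.6 255;131 -193 -175 -29.6 255"

```text
time: 11.75
ee_pos: [0.5539, -0.2976, 0.3493]
tcp_rot: [-179.9, 0.1, -89.1]
wrist_force: [-0.6, 0.3, -0.8]
opening: 0.0131
grasp_force: 68.5
```

Run:
```python
from h import *
o=bot.get_obs();print(o['time'],o['ee_pos'],o['tcp_rot'],o['wrist_force'],o['opening'],o['grasp_force'])
c=[camera(n) for n in('side','top')]
o=bot.get_obs();w=camera('wrist');print(o['ee_pos'],o['tcp_rot'])
for n,i in zip(('side3','top3','wrist3'),c+[w]): cv2.imwrite(f'pics/{n}.png',i)
a=cv2.resize(c[0][100:310,180:360],None,fx=2.2,fy=2.2);b=cv2.resize(c[1][150:285,310:460],None,fx=2.6,fy=2.6)
k=np.zeros((470,800,3),np.uint8);k[:462,:396]=a;k[:351,400:790]=b;cv2.imwrite('pics/ab3.png',k)
```

```text
11.75 [ 0.5539 -0.2976  0.3493] [-179.9328    0.1146  -89.0778] [-0.64    0.3126 -0.7839] 0.01311425022197327 68.53865504264832
[ 0.554  -0.2977  0.3494] [-179.9176    0.1075  -89.0654]
```

View pics/wrist3.png

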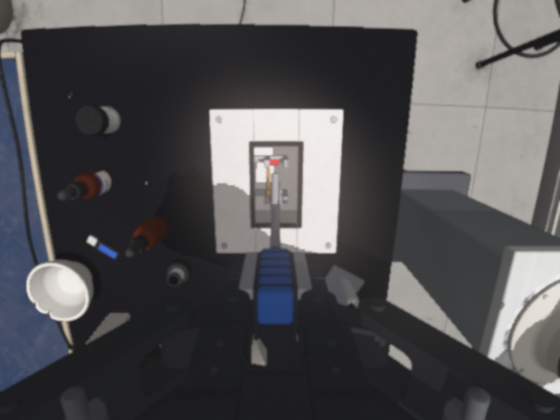

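View pics/ab3.png

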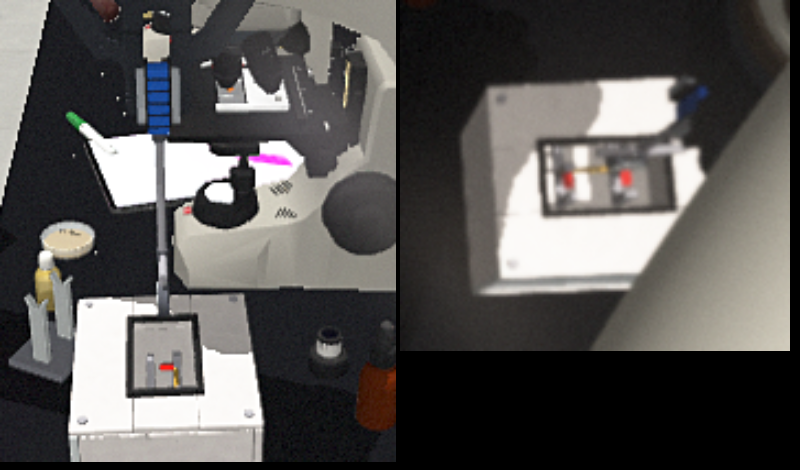

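The wrist view shows the rod at col 275, inside the frame (cols 250–303, rows 141–228), with the red keeper at (275,160). The side view shows the mirror hanging at the opening's column. Now the offsets.

Run:
```python
from h import *
o=dict(ee_pos=np.array([.554,-.2977,.3494]),tcp_rot=[-179.9176,.1075,-89.0654])
w=cv2.imread('pics/wrist3.png');s=cv2.imread('pics/side3.png')
g=cv2.cvtColor(w,cv2.COLOR_BGR2GRAY)
# roof corners (white blob) at z=.16 and frame hull at z=.165
m=np.zeros_like(g);m[137:232,245:308]=(g[137:232,245:308]<75)*255
b=np.vstack([k for k in blobs(m,8)]);print('frame wrist',rect('wrist',b,.165,o))
m=np.zeros_like(g);m[100:258,205:348]=(g[100:258,205:348]>110)*255
b=np.vstack([k for k in blobs(m,100)]);print('roof wrist',rect('wrist',b,.16,o))
g2=cv2.cvtColor(s,cv2.COLOR_BGR2GRAY);m=np.zeros_like(g2); m[238:290,228:282]=(g2[238:290,228:282]<70)*255
print('frame side',rect('side',blobs(m)[0],.165))
mb=cv2.morphologyEx(blue(s),cv2.MORPH_CLOSE,np.ones((5,5)));b=[k for k in blobs(mb,30) if 230<k.reshape(-1,2)[:,0].mean()<275][0]
r=cv2.minAreaRect(b);print(r,'handle side',plane('side',[r[0]],.365))
mw=cv2.morphologyEx(blue(w),cv2.MORPH_CLOSE,np.ones((5,5)));b=[k for k in blobs(mw,30) if 250<k.reshape(-1,2)[:,0].mean()<300][0]
print('wrist handle bbox',cv2.boundingRect(b))
# rod rows in wrist: edges
for y in (185,195,205,215,235): print(y,g[y,262:290])
```

```text
frame wrist ((564.945068359375, -261.89019775390625), (26.169729232788086, 50.03926467895508), 54.13850402832031)
roof wrist ((553.4985961914062, -298.15167236328125), (131.34674072265625, 151.23155212402344), 0.9666687846183777)
frame side ((554.0169067382812, -294.3246765136719), (52.254032135009766, 103.62380981445312), 1.161562204360962)
((251.5, 144.0), (32.0, 9.0), 90.0) handle side [[ 0.5538 -0.2973  0.365 ]]
wrist handle bbox (257, 278, 36, 46)
185 [146 146 143 134 121 122 133 134 123 124 141 160 173 179 177 166 147 136
 139 146 148 149 149 149 149 149 149 149]
195 [119 115 108 102 100 104 109 107 102 116 139 160 173 178 175 165 150 146
 151 141 120 110 110 111 115 123 135 144]
205 [142 140 138 137 136 137 136 129 113  99 100 104 107 109 108 104 100 113
 136 149 147 144 143 143 142 143 142 143]
215 [110 111 110 110 111 112 111 110 105  98  93  93  95  98 100 102 103 105
 110 113 115 115 115 115 115 116 115 116]
235 [138 139 138 140 146 166 185 181 150 108  89  87  88  87  88  88  95 135
 191 222 229 230 230 230 230 230 230 230]
```

Roof centre from the wrist is (0.5535,−0.2982), yaw 0.97°, with size 131×151 as it should be. The handle from the side is (0.5538,−0.2973). These agree, so I'll lower the head into the opening and look once more.

Call:
send_rows --targets "0.6 0 15 0 255;0.6 0 35 0 255;0.6 0 47 0 255;0.6 0 52 0 255;0.6 0 52 0 255;0.6 0 52 0 255"

```text
time: 12.65
ee_pos: [0.5544, -0.2988, 0.2975]
tcp_rot: [-179.9, 0.1, -89.1]
wrist_force: [-0.4, 0.7, -1.0]
opening: 0.0134
grasp_force: 68.5
```

Run:
```python
from h import *
o=bot.get_obs();w=camera('wrist');s=camera('side');print(o['time'],o['ee_pos'],o['tcp_rot'],o['wrist_force'])
cv2.imwrite('pics/wrist4.png',w);cv2.imwrite('pics/side4.png',s)
k=np.zeros((560,800,3),np.uint8);k[:480,:400]=cv2.resize(w[100:260,205:345],(400,480),interpolation=cv2.INTER_CUBIC)[:480]
k[:480,400:]=cv2.resize(s[205:301,215:295],(400,480),interpolation=cv2.INTER_CUBIC);cv2.imwrite('pics/c4.png',k)
```

```text
12.65 [ 0.5544 -0.2988  0.2975] [-179.9124    0.0977  -89.0806] [-0.3593  0.6622 -1.0489]
```

View pics/c4.png

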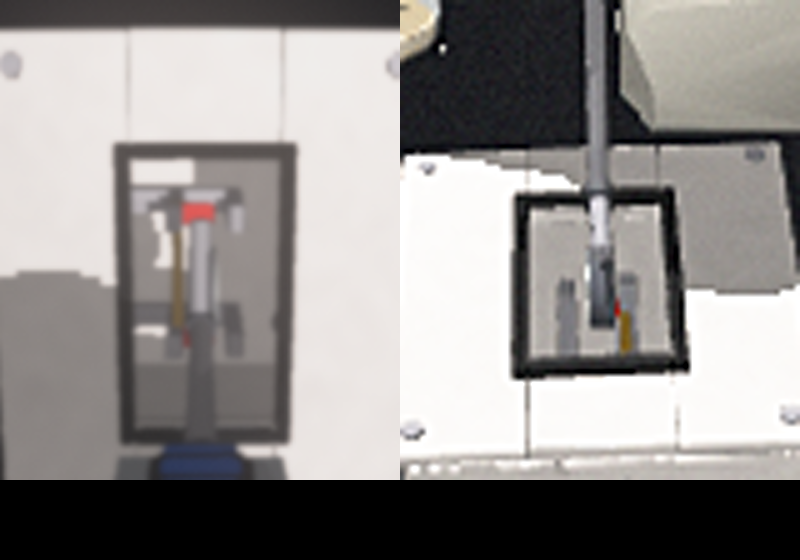

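The wrist crop shows the rod (x≈201) about 1 mm off the hook and frame centre (x≈205), and the side crop shows the same 1 mm. I'll correct it and go down to just above the highest possible hook tips.

Call:
send_rows --targets "-0.5 1.2 0 0 255;-0.5 1.2 5 0 255;-0.5 1.2 11 0 255;-0.5 1.2 18 0 255;-0.5 1.2 25 0 255;-0.5 1.2 32 0 255;-0.5 1.2 38 0 255;-0.5 1.2 42 0 255;-0.5 1.2 42 0 255;-0.5 1.2 42 0 255"

```text
time: 14.0
ee_pos: [0.5532, -0.2982, 0.255]
tcp_rot: [-179.9, 0.1, -89.1]
wrist_force: [-0.9, 0.0, -1.3]
opening: 0.0132
grasp_force: 68.5
```

Run:
```python
from h import *
o=bot.get_obs();w=camera('wrist');s=camera('side');print(o['time'],o['ee_pos'],o['tcp_rot'],o['wrist_force'])
k=np.zeros((560,800,3),np.uint8);k[:480,:400]=cv2.resize(w[100:260,205:345],(400,480),interpolation=cv2.INTER_CUBIC)[:480]
k[:480,400:]=cv2.resize(s[205:301,215:295],(400,480),interpolation=cv2.INTER_CUBIC);cv2.imwrite('pics/c5.png',k)
```

```text
14.0 [ 0.5532 -0.2982  0.255 ] [-179.9451    0.119   -89.0841] [-0.917   0.0489 -1.2838]
```

View pics/c5.png

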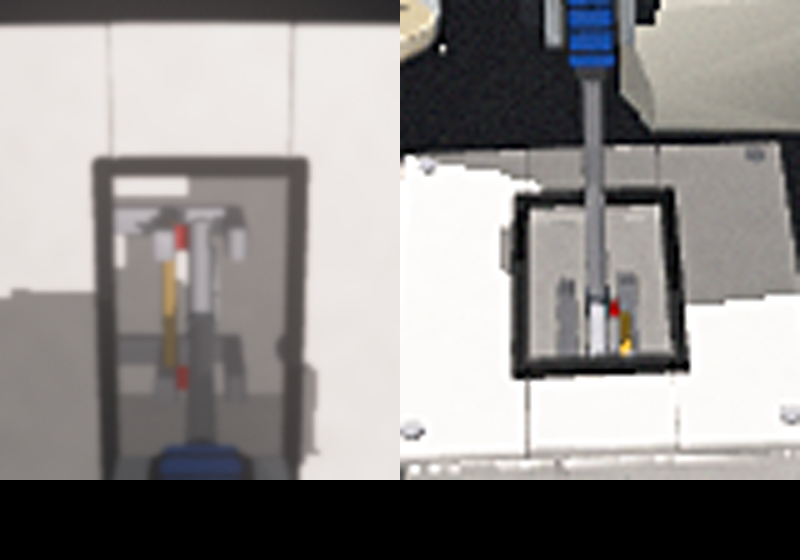

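Aligned: rod at 201 and frame centre at 201 in the wrist view, rod at 596 between prongs at 567 and 627 in the side view. Now feeling down.

Call:
send_rows --targets "0 0 4 0 255;0 0 8 0 255;0 0 12 0 255;0 0 14 0 255;0 0 16 0 255;0 0 18 0 255;0 0 18 0 255"

```text
time: 14.98
ee_pos: [0.5531, -0.2981, 0.237]
tcp_rot: [-179.9, 0.1, -89.1]
wrist_force: [-1.8, 0.6, 3.5]
opening: 0.0134
grasp_force: 69.0
```

Call:
send_rows --targets "0 0 1.5 0 255;0 0 3 0 255;0 0 4.5 0 255;0 0 6 0 255;0 0 6 0 255"

```text
time: 15.6
ee_pos: [0.5529, -0.2982, 0.2305]
tcp_rot: [180.0, 0.1, -89.1]
wrist_force: [-0.8, 0.3, 3.5]
opening: 0.0132
grasp_force: 69.1
```

Call:
send_rows --targets "0 0 1.5 0 255;0 0 3 0 255;0 0 4.5 0 255;0 0 6 0 255;0 0 6 0 255"

```text
time: 16.23
ee_pos: [0.5534, -0.298, 0.2241]
tcp_rot: [-180.0, 0.2, -89.1]
wrist_force: [-0.2, 0.2, -1.0]
opening: 0.0126
grasp_force: 68.7
```

Keeper passed (force fell back to about −1 N at TCP 0.224), so the seat should be about 12 mm lower.

Call:
send_rows --targets "0 0 1.5 0 255;0 0 3 0 255;0 0 4.5 0 255;0 0 6 0 255;0 0 7.5 0 255;0 0 8.5 0 255;0 0 8.5 0 255"

```text
time: 17.1
ee_pos: [0.5531, -0.2981, 0.2162]
tcp_rot: [-180.0, 0.1, -89.1]
wrist_force: [-0.7, -0.5, -0.9]
opening: 0.0129
grasp_force: 68.7
```

Call:
send_rows --targets "0 0 0.5 0 255;0 0 1 0 255;0 0 1 0 255"

```text
time: 17.48
ee_pos: [0.5531, -0.2981, 0.2153]
tcp_rot: [-180.0, 0.1, -89.1]
wrist_force: [-0.0, -0.1, -1.8]
opening: 0.013
grasp_force: 68.7
```

Call:
send_rows --targets "0 0 0.5 0 255;0 0 1 0 255;0 0 1 0 255"

```text
time: 17.85
ee_pos: [0.5531, -0.2981, 0.2142]
tcp_rot: [-180.0, 0.1, -89.1]
wrist_force: [0.7, 1.1, -0.7]
opening: 0.0132
grasp_force: 68.7
```

Call:
send_rows --targets "0 0 0.5 0 255;0 0 0.5 0 255"

```text
time: 18.1
ee_pos: [0.5531, -0.2981, 0.2137]
tcp_rot: [-180.0, 0.1, -89.1]
wrist_force: [0.2, 0.0, -1.3]
opening: 0.0127
grasp_force: 68.7
```

Call:
send_rows --targets "0 0 0.5 0 255;0 0 0.5 0 255"

```text
time: 18.35
ee_pos: [0.5531, -0.2981, 0.2132]
tcp_rot: [-180.0, 0.1, -89.1]
wrist_force: [-0.4, -0.1, -2.0]
opening: 0.0132
grasp_force: 68.7
```

Call:
send_rows --targets "0 0 0.4 0 255;0 0 0.8 0 255;0 0 0.8 0 255"

```text
time: 18.73
ee_pos: [0.5532, -0.2981, 0.2129]
tcp_rot: [-179.9, 0.1, -89.1]
wrist_force: [-0.4, 0.4, 2.7]
opening: 0.0132
grasp_force: 69.1
```

Call:
send_rows --targets "0 0 0.4 0 255;0 0 0.4 0 255"

```text
time: 18.98
ee_pos: [0.5532, -0.2981, 0.2128]
tcp_rot: [-179.9, 0.1, -89.1]
wrist_force: [-0.8, 0.6, 4.7]
opening: 0.0132
grasp_force: 69.6
```

Call:
send_rows --targets "0 0 0.3 0 255;0 0 0.3 0 255"

```text
time: 19.23
ee_pos: [0.5532, -0.2981, 0.2127]
tcp_rot: [-179.9, 0.1, -89.1]
wrist_force: [-1.1, 0.0, 6.1]
opening: 0.013
grasp_force: 69.8
```

Contact with the bottom, about 5 N per mm commanded.

Call:
send_rows --targets "0 0 0.5 0 255;0 0 0.5 0 255"

```text
time: 19.48
ee_pos: [0.5533, -0.2982, 0.2127]
tcp_rot: [-179.9, 0.1, -89.1]
wrist_force: [-1.5, 1.2, 8.9]
opening: 0.0129
grasp_force: 70.1
```

Call:
send_rows --targets "0 0 0.4 0 255;0 0 0.4 0 255;0 0 0.4 0 255"

```text
time: 19.85
ee_pos: [0.5533, -0.2982, 0.2127]
tcp_rot: [-179.8, 0.1, -89.1]
wrist_force: [-1.8, 0.6, 10.3]
opening: 0.0132
grasp_force: 70.3
```

Call:
send_rows --targets "0 0 0.3 0 255;0 0 0.3 0 255;0 0 0.3 0 255;0 0 0.3 0 255;0 0 0.3 0 255;0 0 0.3 0 255;0 0 0.3 0 255;0 0 0.3 0 255;0 0 0.3 0 255"

```text
time: 20.98
ee_pos: [0.5533, -0.2982, 0.2126]
tcp_rot: [-179.8, 0.0, -89.1]
wrist_force: [-1.9, 1.7, 13.0]
opening: 0.0133
grasp_force: 70.5
```

Run:
```python
from h import *
o=bot.get_obs();print(o['time'],o['ee_pos'],o['tcp_rot'],o['wrist_force'],o['torque'])
```

```text
20.975 [ 0.5533 -0.2982  0.2126] [-179.827     0.0481  -89.0869] [-1.8782  1.7155 12.9894] [ 0.3463  0.7559 -0.0664]
```

Call:
send_rows --targets "0 0 -1 0 255;0 0 -1.9 0 255;0 0 -1.9 0 255;0 0 -1.9 0 200;0 0 -1.9 0 180;0 0 -1.9 0 150;0 0 -1.9 0 110;0 0 -1.9 0 60;0 0 -1.9 0 0;0 0 -1.9 0 0;0 0 -1.9 0 0;0 0 -1.9 0 0"

```text
time: 22.48
ee_pos: [0.5531, -0.2981, 0.2125]
tcp_rot: [-180.0, 0.1, -89.1]
wrist_force: [0.0, 0.2, 0.1]
opening: 0.0857
grasp_force: 0.0
```

Run:
```python
from h import *
o=bot.get_obs();w=camera('wrist');s=camera('side');print(o['time'],o['ee_pos'],o['tcp_rot'],o['wrist_force'],o['opening'],o['grasp_force'])
k=np.zeros((480,800,3),np.uint8);k[:300,:400]=cv2.resize(w,(400,300));k[:480,400:]=cv2.resize(s[155:299,205:325],(400,480),interpolation=cv2.INTER_CUBIC);cv2.imwrite('pics/c6.png',k)
```

```text
22.475 [ 0.5531 -0.2981  0.2125] [-179.9597    0.1235  -89.0858] [0.0444 0.1943 0.112 ] 0.08572754818845256 0.0
```

View pics/c6.png

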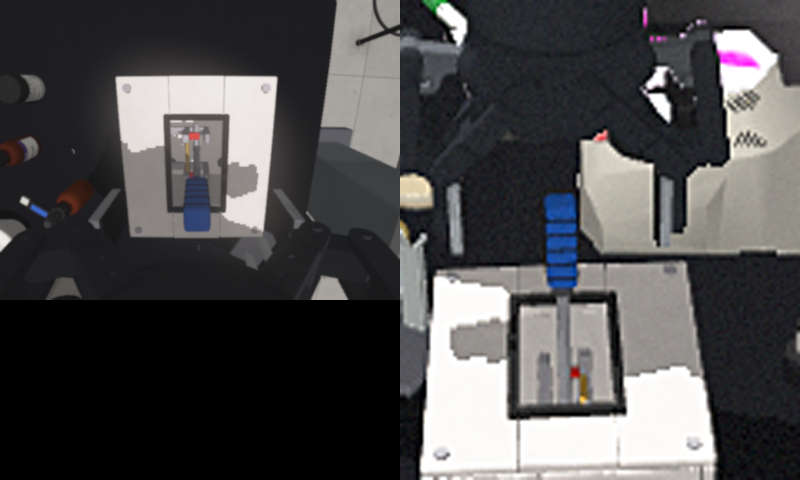

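The mirror stands plumb in the hook (handle at (562,240) in the side crop, rod between the prongs) and the fingers are fully clear. Drawing the hand straight up and away.

Call:
send_rows --targets "0 0 -5 0 0;0 0 -15 0 0;0 0 -35 0 0;0 0 -60 0 0;0 0 -90 0 0;0 0 -115 0 0;0 0 -125 0 0;30 20 -125 0 0;60 40 -125 0 0;80 50 -125 0 0;80 50 -125 0 0;80 50 -125 0 0"

```text
time: 24.08
ee_pos: [0.5047, -0.3788, 0.3374]
tcp_rot: [-179.9, 0.1, -89.1]
wrist_force: [-0.2, -0.2, -0.4]
opening: 0.0852
grasp_force: 0.0
```

Run:
```python
from h import *
o=bot.get_obs();s=camera('side');t=camera('top');print(o['time'],o['ee_pos'],o['wrist_force'])
k=np.zeros((600,800,3),np.uint8);k[:600,:800]=cv2.resize(s,(800,600));cv2.imwrite('pics/s7.png',k)
```

```text
24.075 [ 0.5047 -0.3788  0.3374] [-0.1655 -0.2091 -0.3513]
```

View pics/s7.png

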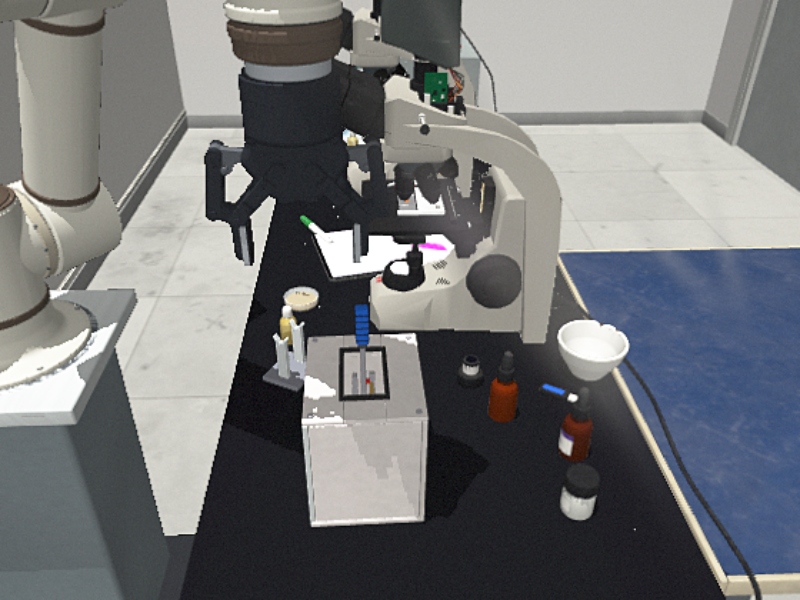

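The mirror hangs in the hook (handle at (361,325)), the hand is clear and the bystanders are where they were. Handing in.

```bash
python3 -c "
from workcell import ticket
print(ticket.job_done())"
```

```text
the job is handed in; nothing more can be done
None
```

The mirror hangs in the hook past the keeper, was seated with a push reading about 13 N at the wrist and held for about a second, then was let go and the hand drawn clear; I handed the job in at about 24 s, and no verdict came back.

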